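Line up the preserve jars by height on the display plank

ROBOT

A 6-joint arm with a two-finger parallel gripper is mounted at the origin on the work surface. World frame = base frame: x ahead of the robot, y to its left, z up, the work surface at z = 0. Lengths are in m, angles in rad, forces in N, time in s.
With the tool pointing down it reaches from about 0.3 to 0.75 m from the base axis. Payload 8.5 kg.
Tool frame: the origin (TCP) lies at the very end of the fingers, on their centre line; the grasp point (between the pads) lies 19 mm behind it; z points along the fingers, y is the line along which they close (so a half turn about z gives the same grasp; the last joint's range is limited). The gripper opens to 88 mm and grips with 3 to 60 N. Pads are 18 mm wide; open, the fingers measure 123 mm over their backs; the gripper's body (75 mm by 187 mm) begins 45 mm behind the grasp point.
Start: joints at [-0.215, 0.381, 1.297, -0, 1.464, -0.215], TCP at [0.55, 0, 0.239] pointing down, gripper open.
Joint ranges: [-3.11, 3.11], [-0.89, 2.33], [0.22, 2.48], [-1.42, 4.56], [0.17, 2.85], [-2.88, 2.88]. Speed limits (rad/s): [2.39, 2.39, 3.14, 3.14, 3.14, 3.14].

INTERFACE

Orientations are given as a unit quaternion [w, x, y, z].
In Python, from plant import robot gives the robot as it stands.
- The arm moves only by the tool apply_moves, never from a script. Its argument "moves" is a list of rows, each an object of numbers: "hand": the opening in per cent of the stroke, from 0 (shut) to 100 (fully open); "tx", "ty", "tz": the shift along the world's x, y, z in m; "twist": the turn about the world's z in rad. In form: [{"hand": .., "tx": .., "ty": .., "tz": .., "twist": ..}, ...]. A call has 1 to 5 rows; each row is the pose to reach, as a shift and turn from the pose commanded when the call began; what a row does not reach only later rows make up. A row lasts 1/8 s, in which the tool goes at most 62.5 mm and 10.7 degrees, less where a joint would pass 70% of its speed; a pose out of reach is approached as far as the arm can. A call with a gripper value outside its range is refused whole. The fingers move at their own pace and stop on an object; "newtons" is the grip in N (left out, the last holds). Time passes only in rows, so rows that repeat a pose let the fingers close. It gives the time, the measured TCP pose, the force, the opening and the grip force at its end, in the units of the state.
- robot.get_obs(): the state, without advancing time (a new reading comes with each control period).
- robot.read_camera(name): name is "scene" or "side" or "wrist"; returns a dict with "color" (400x640x3 uint8, red, green, blue), "K" (3x3 intrinsics, pixels), "cam_to_world" (4x4, takes a point from camera to world coordinates). Camera axes: x right, y up, looking along -z (the intrinsics and any distortion apply to the point x, -y, -z); pixel columns grow to the right and rows downward; lengths in m; the calibration is good to about 2 mm. The wrist camera is an equidistant fisheye: a pixel r from the principal point sees the ray r / f radians off the axis. A picture is of the moment at which its call begins. There is no depth.
- robot.finish_job(): hands the job in; it is judged then, once.
The state is a dict: "clock": time; "qpos": joint angles; "qvel": joint speeds; "joint_torque": joint torques, N m; "tcp_pos": TCP position; "tool_rot": TCP orientation; "contact_force": force on the tool from outside, world axes, zero at the start; "torque": the same for the moment, N m; "grip_width": finger opening in m; "grip_force": force on a finger pad.
Only numpy, scipy, OpenCV 4.12 (cv2) and the standard library are available. Lean on these libraries where they do the work, as an engineer would, in place of code of your own. Each camera call takes 0.05 s, during which the arm holds its last target. There are 200 camera calls.

TASK

Line up the four black-lidded preserve jars on the red display plank in order of height, one standing upright in the middle of each cork round: the tallest on the round next to the white slatted end panel, each next one shorter, the shortest farthest from the panel. Set each glass jar down rather than dropping it, tip none over, and leave the slim bottle standing where it is.

Things in the scene. Friction and masses are not known exactly. Their poses are not given: they have to be found in the camera images.
- jar_126_center (a point): Centre (half-way up) of the tallest of the four preserve jars: upright round dark-red glass jar with a paper band and a flat black lid, 126 mm high over the lid, 64 mm diameter; straight-sided up to 18 mm below its top, the lid 13 mm thick and slightly narrower. Stands loose on the table. z axis up its middle.
- jar_104_center (a point): Centre (half-way up) of the second tallest of the four preserve jars: upright round dark-red glass jar with a paper band and a flat black lid, 104 mm high over the lid, 60 mm diameter; straight-sided up to 18 mm below its top, the lid 13 mm thick and slightly narrower. Stands loose on the table. z axis up its middle.
- jar_82_center (a point): Centre (half-way up) of the third tallest (second shortest) of the four preserve jars: upright round dark-red glass jar with a paper band and a flat black lid, 82 mm high over the lid, 54 mm diameter; straight-sided up to 18 mm below its top, the lid 13 mm thick and slightly narrower. Stands loose on the table. z axis up its middle.
- jar_60_center (a point): Centre (half-way up) of the shortest of the four preserve jars: upright round dark-red glass jar with a paper band and a flat black lid, 60 mm high over the lid, 48 mm diameter; straight-sided up to 18 mm below its top, the lid 13 mm thick and slightly narrower. Stands loose on the table. z axis up its middle.
- round_a_top (a point): Centre of the upper face of one of the four identical cork rounds (84 mm diameter, 3 mm thick, upper face 21 mm above the table) in a straight row, 95 mm apart, on the red top of the fixed white display plank (545 mm long, 110 mm wide, top 18 mm above the table). The y axis runs along the row, x across it. The letters follow no order along the row: go by position.
- round_b_top (a point): Centre of the upper face of one of the four identical cork rounds (84 mm diameter, 3 mm thick, upper face 21 mm above the table) in a straight row, 95 mm apart, on the red top of the fixed white display plank (545 mm long, 110 mm wide, top 18 mm above the table). The y axis runs along the row, x across it. The letters follow no order along the row: go by position.
- round_c_top (a point): Centre of the upper face of one of the four identical cork rounds (84 mm diameter, 3 mm thick, upper face 21 mm above the table) in a straight row, 95 mm apart, on the red top of the fixed white display plank (545 mm long, 110 mm wide, top 18 mm above the table). The y axis runs along the row, x across it. The letters follow no order along the row: go by position.
- round_d_top (a point): Centre of the upper face of one of the four identical cork rounds (84 mm diameter, 3 mm thick, upper face 21 mm above the table) in a straight row, 95 mm apart, on the red top of the fixed white display plank (545 mm long, 110 mm wide, top 18 mm above the table). The y axis runs along the row, x across it. The letters follow no order along the row: go by position.
- end_panel: White slatted end panel, fixed upright on one end of the plank, in line with the row: 12 mm thick along the row, 100 mm wide across it, 88 mm high; origin at the centre of its foot, on the plank. The nearest cork round's centre is 110 mm from it along the row. It can stand at either end; the other end has only a small wooden block with a paper card (49 mm high).
- bottle_center (a point): Centre (half-way up) of a slim dark bottle with a brass-coloured cap, 150 mm high, 46 mm diameter, standing loose among the jars; it is not part of the job and stays where it is.
Mind the look-alikes: they are no part of the job. Leave any purple look-alike of the part that bears jar_60_center alone.

How it is judged:
By the outcome, as a careful person would: the job done as asked, in the order asked, and still so for the second after the job is handed in, with the robot touching nothing.
It also fails if it takes over 99 s, if anything falls off the work surface, if the arm or the gripper's body presses on something with over 40 N, if the wrist force passes 120 N, or if a joint passes its speed limit or range.

## Working session

There is one attempt and no reset: what is moved stays moved. The work goes in short steps, Python scripts to look and compute and a tool call to move; the robot and the scene stay as the last step left them, time stands still between calls to the robot, and variables do not carry over. Pictures are saved under pics/ and viewed, at most 14 in all, crops included, and the job is handed in when it is done.

Besides the shell and the picture viewer there is one more tool, called after "Call:" in YAML: its name, and indented under it one key for each argument. apply_moves: Moves the arm, as the interface text tells. Its arguments: {"type":"object","properties":{"moves":{"type":"array","items":{"type":"object","properties":{"hand":{"type":"number"},"tx":{"type":"number"},"ty":{"type":"number"},"tz":{"type":"number"},"twist":{"type":"number"}}}},"newtons":{"type":"number"}},"required":["moves"]}

```bash
ls; mkdir -p pics
python3 - <<'E'
from plant import robot
import cv2
for n in ("scene","side"):
    r=robot.read_camera(n); cv2.imwrite(f"pics/{n}0.png",r["color"][:,:,::-1]); print(n,r["K"].round(1).tolist(),r["cam_to_world"].round(3).tolist())
print(robot.get_obs()["clock"])
E
```

```text
pics
scene [[482.0, 0.0, 318.8], [0.0, 482.0, 197.5], [0.0, 0.0, 1.0]] [[0.574, -0.59, 0.568, 1.212], [0.819, 0.42, -0.392, -0.469], [-0.007, 0.69, 0.724, 0.916], [0.0, 0.0, 0.0, 1.0]]
side [[436.1, 0.0, 322.0], [0.0, 436.1, 201.1], [0.0, 0.0, 1.0]] [[0.962, 0.142, -0.231, 0.302], [-0.271, 0.499, -0.823, -0.753], [-0.001, 0.855, 0.519, 0.551], [0.0, 0.0, 0.0, 1.0]]
0.1
```

View pics/scene0.png

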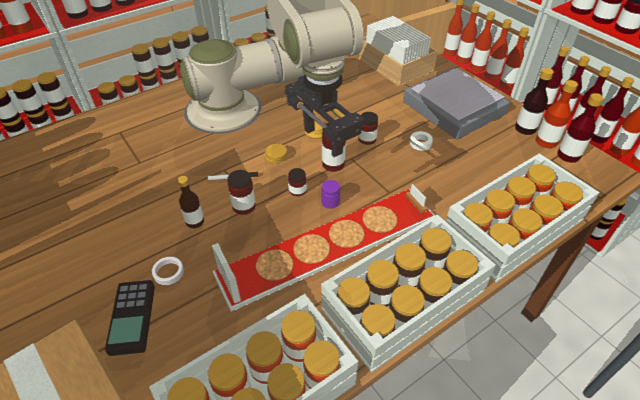

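View pics/side0.png

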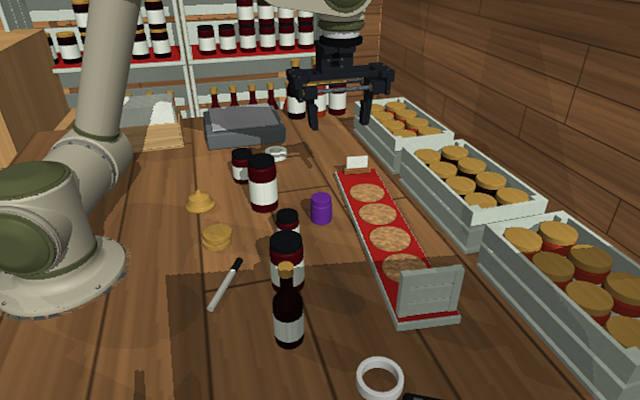

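Scene: the row runs diagonally. The panel is at (225,270), the rounds at (274,264), (311,248), (346,233), (379,219), and the card end at (417,197). The jars are at (240,190), (297,182), (333,155, partly behind the gripper) and (368,128). The bottle is at (190,205) and the purple look-alike at (330,193). 

Side: the jars are at (286,260), (287,222), (262,182) and (242,165). The bottle is at (288,305), purple at (321,208) and the panel at (430,292).

I'll take the wrist view next.

Run:
```python
from plant import robot
import cv2
r=robot.read_camera("wrist"); cv2.imwrite("pics/w0.png",r["color"][:,:,::-1]); print(r["K"].round(1).tolist(),r["cam_to_world"].round(3).tolist())
```

```text
[[309.7, 0.0, 316.1], [0.0, 309.7, 199.3], [0.0, 0.0, 1.0]] [[1.0, -0.0, 0.001, 0.55], [-0.0, 0.966, 0.257, 0.065], [-0.001, -0.257, 0.966, 0.384], [0.0, 0.0, 0.0, 1.0]]
```

View pics/w0.png

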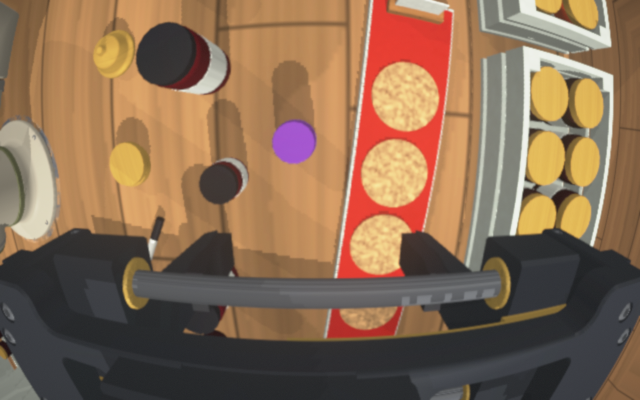

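Wrist: the lid of the 104/126 candidate is at (168,57), the small lid at (220,182), purple at (294,142), and rounds at (405,96), (394,172), (383,244). Next I'll move the hand aside and up to see everything.

Call:
apply_moves:
  moves:
    - {"tx": -0.02, "ty": -0.05, "tz": 0.03}
    - {"tx": -0.04, "ty": -0.1, "tz": 0.06}
    - {"tx": -0.06, "ty": -0.15, "tz": 0.09}
    - {"tx": -0.08, "ty": -0.2, "tz": 0.12}
    - {"tx": -0.08, "ty": -0.2, "tz": 0.12}

```text
$.moves[0]: bad value
```

```bash
cat > h.py <<'E'
import numpy as np, cv2
from plant import robot
def shot(n,save=None):
    r=robot.read_camera(n); r["n"]=n
    if save: cv2.imwrite(f"pics/{save}.png",r["color"][:,:,::-1])
    return r
def ray(r,px):
    K=r["K"];a=(px[0]-K[0,2])/K[0,0];b=(px[1]-K[1,2])/K[1,1]
    if r["n"]=="wrist":
        t=np.hypot(a,b);s=np.sin(t)/max(t,1e-9);d=np.array([a*s,b*s,np.cos(t)])
    else: d=np.array([a,b,1.])
    M=r["cam_to_world"];d=M[:3,:3]@(d*[1,-1,-1]);return M[:3,3],d/np.linalg.norm(d)
def plane(r,px,z):
    o,d=ray(r,px);return o+d*(z-o[2])/d[2]
def tri(rs):
    A=0;b=0
    for o,d in rs:
        P=np.eye(3)-np.outer(d,d);A=A+P;b=b+P@o
    p=np.linalg.solve(A,b);return p,max(np.linalg.norm(np.cross(p-o,d)) for o,d in rs)
def blobs(mask,amin,amax=1e9):
    n,l,s,c=cv2.connectedComponentsWithStats(mask.astype(np.uint8));out=[]
    for i in range(1,n):
        if amin<s[i,4]<amax:
            cn,_=cv2.findContours((l==i).astype(np.uint8),cv2.RETR_EXTERNAL,cv2.CHAIN_APPROX_NONE)
            h=cv2.convexHull(cn[0]);e=cv2.fitEllipse(h) if len(h)>5 else None
            out.append((s[i].tolist(),c[i].round(1).tolist(),e))
    return out
E
python3 - <<'E'
from h import *
for n in ("scene","side","wrist"):
    r=shot(n,n+"1")
o=robot.get_obs();print(o["clock"],o["tcp_pos"])
a=[cv2.imread(f"pics/{n}1.png") for n in ("scene","side")]
cv2.imwrite("pics/ss1.png",np.vstack([cv2.resize(a[0][100:320,120:480],None,fx=1.6,fy=1.35),cv2.resize(a[1][100:370,180:540],None,fx=1.6,fy=1.1)]))
E
```

```text
0.3 [5.49907933e-01 1.37562140e-05 2.38554329e-01]
```

View pics/wrist1.png

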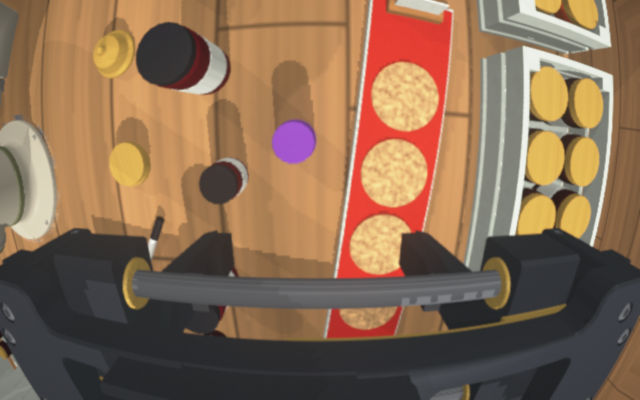

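View pics/ss1.png

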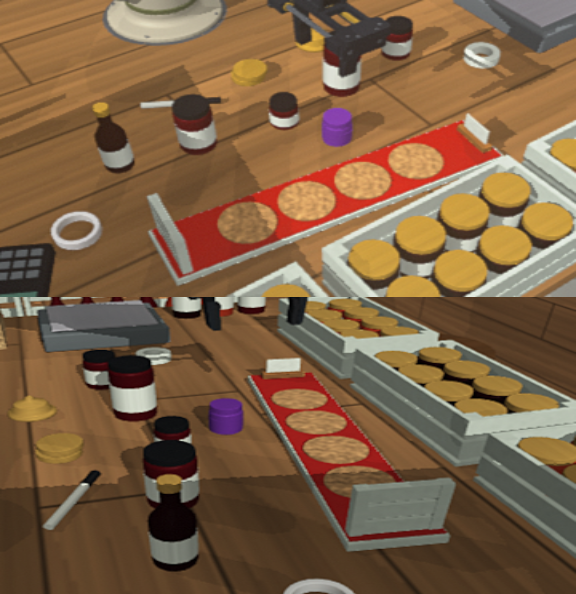

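The move was refused because each row needs every field, so those views are unchanged. The crops do confirm four black-lidded jars, the bottle and the purple look-alike. Repeating with full rows.

Call:
apply_moves:
  moves:
    - {"hand": 100, "tx": -0.02, "ty": -0.05, "tz": 0.03, "twist": 0}
    - {"hand": 100, "tx": -0.04, "ty": -0.1, "tz": 0.06, "twist": 0}
    - {"hand": 100, "tx": -0.06, "ty": -0.15, "tz": 0.09, "twist": 0}
    - {"hand": 100, "tx": -0.08, "ty": -0.2, "tz": 0.12, "twist": 0}
    - {"hand": 100, "tx": -0.08, "ty": -0.2, "tz": 0.12, "twist": 0}
  newtons: 20

```text
clock: 0.92
tcp_pos: [0.4693, -0.2029, 0.3605]
tool_rot: [0.002, 0.709, 0.705, 0.0]
contact_force: [-0.8, -0.1, -1.2]
grip_width: 0.0884
grip_force: 0.0
```

Run:
```python
from h import *
for n in ("scene","wrist"):
    r=shot(n,n+"2")
    hsv=cv2.cvtColor(r["color"],cv2.COLOR_RGB2HSV); v=r["color"].max(2).astype(int)
    for s,c,e in blobs((v<75),100): print(n,"dark",s,c)
    h,S,V=cv2.split(hsv)
    for s,c,e in blobs((h>8)&(h<22)&(S>60)&(V>120),150,8000):print(n,"cork",s,c)
o=robot.get_obs();print(o["clock"],o["tcp_pos"])
```

```text
scene dark [153, 15, 93, 111, 3527] [204.2, 70.6]
scene dark [133, 50, 18, 11, 113] [142.0, 56.3]
scene dark [568, 76, 34, 62, 184] [581.7, 108.3]
scene dark [39, 78, 21, 13, 144] [49.9, 85.6]
scene dark [523, 78, 28, 35, 566] [537.1, 97.8]
scene dark [120, 82, 18, 11, 108] [129.4, 87.7]
scene dark [14, 85, 22, 14, 153] [25.7, 93.2]
scene dark [99, 88, 19, 12, 115] [108.8, 94.8]
scene dark [405, 92, 29, 29, 176] [420.0, 107.7]
scene dark [52, 103, 19, 13, 122] [62.0, 110.7]
scene dark [28, 111, 21, 13, 133] [38.9, 118.5]
scene dark [360, 112, 18, 19, 235] [368.4, 119.9]
scene dark [4, 119, 21, 14, 141] [15.3, 126.6]
scene dark [323, 122, 22, 18, 315] [333.7, 130.4]
scene dark [515, 123, 22, 12, 114] [524.8, 129.9]
scene dark [581, 128, 27, 15, 123] [595.4, 137.7]
scene dark [289, 169, 17, 16, 206] [296.9, 175.7]
scene dark [228, 170, 30, 25, 423] [240.9, 179.6]
scene dark [179, 185, 21, 27, 377] [188.3, 199.9]
scene dark [532, 217, 83, 79, 973] [571.3, 248.4]
scene dark [420, 243, 30, 17, 137] [435.1, 254.6]
scene dark [394, 259, 31, 18, 150] [408.8, 271.2]
scene dark [443, 263, 26, 
[... 3078 characters left out ...]
3.6, 39.1]
wrist cork [550, 19, 28, 38, 298] [561.5, 39.0]
wrist cork [521, 52, 48, 48, 466] [543.8, 76.5]
wrist cork [394, 70, 50, 52, 1461] [418.4, 94.2]
wrist cork [528, 104, 51, 39, 361] [556.6, 123.4]
wrist cork [386, 127, 49, 52, 1971] [410.3, 152.6]
wrist cork [512, 178, 59, 42, 513] [541.5, 197.5]
wrist cork [508, 222, 27, 13, 256] [520.2, 229.1]
wrist cork [315, 256, 27, 21, 442] [327.9, 266.1]
wrist cork [122, 258, 27, 51, 656] [133.2, 282.1]
wrist cork [484, 258, 27, 51, 457] [500.6, 277.0]
wrist cork [185, 305, 380, 36, 6049] [313.8, 323.1]
wrist cork [593, 316, 47, 84, 1770] [624.4, 372.2]
wrist cork [3, 379, 37, 21, 364] [23.4, 392.9]
1.025 [ 0.46986248 -0.199932    0.35836148]
```

View pics/wrist2.png

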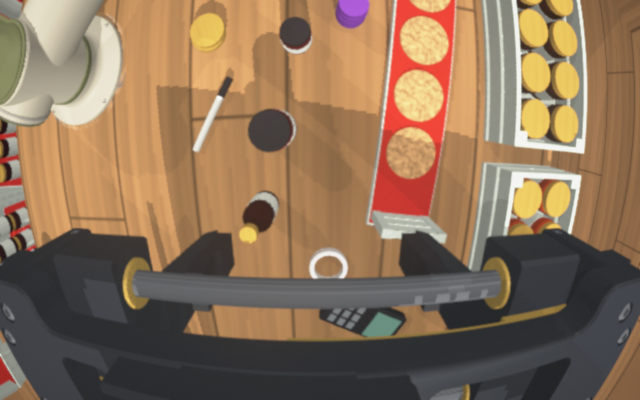

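Wrist2 shows the lid at (270,130), the small lid at (295,32), the bottle at (260,212), and rounds at (411,152), (418,95), (424,40). The panel is at (408,225).

Possible targets, in scene pixels:
- (241,178): black-lidded jar
- (297,175): small black-lidded jar
- (334,130): tall black-lidded jar
- (368,120): black-lidded jar
- Not targets: purple jar (330,193), bottle (190,200), crate jars with yellow lids

Next I'll triangulate the lids and rounds.

```bash
cat >> h.py <<'E'
def lid(r,box,th=75,dr=14):
    x,y,w,h=box;c=r["color"][y:y+h,x:x+w].astype(int)
    m=(c.max(2)<th)&(c[:,:,0]-c[:,:,2]<dr)
    b=max(blobs(m,20),key=lambda b:b[0][4]);return np.array(b[2][0])+[x,y],b
E
python3 - <<'E'
from h import *
sc=shot("scene");si=shot("side");w=shot("wrist")
B={"A":[(226,166,34,50),(265,228,45,65),(245,100,60,60)],"small":[(285,163,28,35),(272,205,32,40),(275,10,45,48)],
"T":[(320,118,28,55),(243,150,38,65),None],"F":[(357,108,24,40),(230,145,24,42),None]}
for k,bx in B.items():
    rs=[]
    for r,b in zip((sc,si,w),bx):
        if b:
            p,bb=lid(r,b);rs.append(ray(r,p));print(k,r["n"],p.round(1),bb[0],np.round(bb[2][1],1))
    print(k,tri(rs))
cw=[(410.3,152.6),(418.4,94.2),(423.6,39.1)];cs=[(274.3,264.5),(311.3,248.5),(346.3,233.3),(379.5,218.9)]
for i,c in enumerate(cs):
    print("round scene plane",plane(sc,c,.021).round(4), tri([ray(sc,c),ray(w,cw[i])]) if i<3 else "")
print("purple",plane(sc,(330,185),.05),"bottle",plane(sc,(184,181),.15), "panel", plane(sc,(224,246),.106))
cv2.imwrite("pics/crop.png",np.hstack([cv2.resize(sc["color"][105:215,170:390,::-1],None,fx=2.4,fy=2.4,interpolation=2)]))
E
```

```text
A scene [241.  177.3] [2, 4, 29, 18, 213] [15.8 31.1]
A side [285.2 241.5] [5, 2, 32, 24, 639] [24.1 33.6]
A wrist [269.3 131.9] [5, 12, 40, 40, 1265] [39.5 40.4]
A (array([ 0.4072267 , -0.14714681,  0.0989835 ]), np.float64(0.00397287625009293))Traceback (most recent call last):
  File "<stdin>", line 9, in <module>
  File "h.py", line 31, in lid
    b=max(blobs(m,20),key=lambda b:b[0][4]);return np.array(b[2][0])+[x,y],b
ValueError: max() iterable argument is empty
```

Run:
```python
from h import *
sc=shot("scene");si=shot("side");w=shot("wrist")
B={"A":[(226,166,34,50),(265,228,45,65),(245,100,60,60)],"small":[(285,163,28,35),(272,205,32,40),(275,10,45,48)],
"T":[(320,118,28,55),(243,150,38,65),None],"F":[(357,108,24,40),(230,145,24,42),None]}
for k,bx in B.items():
    rs=[]
    for r,b in zip((sc,si,w),bx):
        if b:
            p,bb=lid(r,b,90,26);rs.append(ray(r,p));print(k,r["n"],p.round(1),bb[0],np.round(bb[2][1],1))
    print(k,tri(rs))
cw=[(410.3,152.6),(418.4,94.2),(423.6,39.1)];cs=[(274.3,264.5),(311.3,248.5),(346.3,233.3),(379.5,218.9)]
for i,c in enumerate(cs):
    print("round scene plane",plane(sc,c,.021).round(4), tri([ray(sc,c),ray(w,cw[i])]) if i<3 else "")
print("purple",plane(sc,(330,185),.05),"bottle",plane(sc,(184,181),.15), "panel", plane(sc,(224,246),.106))
cv2.imwrite("pics/crop.png",np.hstack([cv2.resize(sc["color"][105:215,170:390,::-1],None,fx=2.4,fy=2.4,interpolation=2)]))
```

```text
A scene [242.  178.2] [2, 4, 30, 19, 373] [18.4 31.2]
A side [285.  241.5] [5, 1, 32, 26, 657] [25.  34.1]
A wrist [269.2 131.8] [4, 12, 42, 41, 1353] [41.1 41.6]
A (array([ 0.40767511, -0.14616524,  0.0971159 ]), np.float64(0.004346064023952969))
small scene [296.6 175.3] [4, 6, 16, 14, 189] [14.2 16.6]
small side [286.2 239.9] [0, 24, 30, 16, 402] [21.8 31.5]
small wrist [295.1  32.9] [6, 9, 30, 29, 675] [28.4 29.8]
small (array([0.42825384, 0.00143774, 0.01444227]), np.float64(0.020573199679487748))
T scene [333.7 130.3] [3, 4, 22, 17, 302] [16.7 22.7]
T side [239.9 167.6] [0, 0, 32, 34, 497] [32.7 69.8]
T (array([0.36724576, 0.16697569, 0.08600935]), np.float64(0.007649806419882101))
F scene [368.4 118.4] [4, 4, 17, 13, 182] [13.  17.8]
F side [241.8 150.9] [0, 0, 24, 39, 453] [23.3 69.8]
F (array([0.38192239, 0.27813987, 0.08123312]), np.float64(0.003196455589110904))
round scene plane [ 0.6238 -0.1876  0.021 ] (array([ 0.62238819, -0.18550416,  0.01808792]), np.float64(0.0012696224335809812))
round scene plane [ 0.6348 -0.0934  0.021 ] (array([ 0.63316485, -0.09031435,  0.01789764]), np.float64(0.001801707178632845))
round scene plane [0.6457 0.0007 0.021 ] (array([0.64340122, 0.00405689, 0.01741417]), np.float64(0.001312754324092087))
round scene plane [0.6565 0.0949 0.021 ] 
purple [0.51386799 0.04778144 0.05      ] bottle [ 0.39134245 -0.27498977  0.15      ] panel [ 0.57692393 -0.27650047  0.106     ]
```

View pics/crop.png

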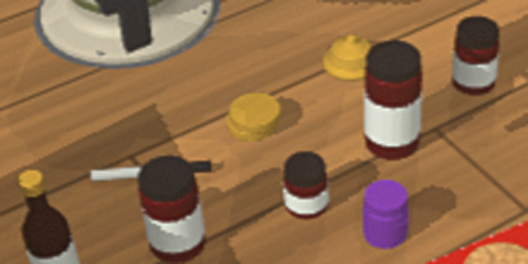

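The crop confirms it, with heights matching by proportion: T at scene (334,130) is the tallest (126), A at (242,178) is 104, F at (368,118) is 82 and S at (297,175) is 60. The purple jar and yellow lids are excluded. 

Next I'll refine using the saved wrist0 view and check how close the crates are.

Run:
```python
from h import *
w0={"n":"wrist","K":np.array([[309.7,0,316.1],[0,309.7,199.3],[0,0,1]]),"cam_to_world":np.array([[1,0,.001,.55],[0,.966,.257,.065],[-.001,-.257,.966,.384],[0,0,0,1]]),"color":cv2.imread("pics/w0.png")[:,:,::-1]}
sc=shot("scene");w=shot("wrist")
S0,_=lid(w0,(195,150,55,60),90,20);T0,b=lid(w0,(130,15,75,80),90,20);print(S0,T0,b[0],b[2][1])
S2=(295,32);A2=(269.2,130.5)
print("S tri",tri([ray(w0,S0),ray(w,S2),ray(sc,(296.6,172.5))]),plane(w0,S0,.057),plane(w,S2,.058))
print("T tri",tri([ray(w0,T0),ray(sc,(333.7,127.5))]),plane(w0,T0,.123),plane(sc,(333.7,130.3),.12))
print("A",tri([ray(w,A2),ray(sc,(242,175))]),plane(w,A2,.103))
print("F",plane(sc,(368.4,118.4),.076))
# cork
h,s,v=cv2.split(cv2.cvtColor(w0["color"],cv2.COLOR_RGB2HSV))
for q in blobs((h>8)&(h<22)&(s>60)&(v>120),600,6000):
    if 370<q[1][0]<440: print("round w0",np.round(q[2][0],1),np.round(q[2][1],1),plane(w0,q[2][0],.021).round(4))
for a,b in (((353.5,291.4),(535,118)),((382.4,273.5),(533,77))): print("crate lid",tri([ray(sc,a),ray(w,b)]))
for p in ((487,20),(487,130),(476,180)): print("crate rim @.08",plane(w,p,.08).round(3))
```

```text
[218.50122452 183.71465302] [165.95379257  53.6190567 ] [7, 8, 59, 62, 2855] (56.15296173095703, 64.45368194580078)
S tri (array([ 0.44061222, -0.00459163,  0.06314767]), np.float64(0.0026370647905894465)) [ 0.44068674 -0.00402502  0.057     ] [ 0.4399231  -0.00536646  0.058     ]
T tri (array([0.42177185, 0.12663641, 0.13888236]), np.float64(0.0011006781386129164)) [0.41440322 0.13137642 0.123     ] [0.41107828 0.13351808 0.12      ]
A (array([ 0.41261502, -0.14555112,  0.11351524]), np.float64(0.00316511306284167)) [ 0.40950932 -0.14872872  0.103     ]
F [0.38076174 0.27918425 0.076     ]
round w0 [404.7  96.2] [66.2 70.2] [0.6547 0.0948 0.021 ]
round w0 [393.8 172.7] [65.9 68.6] [0.644  0.0018 0.021 ]
round w0 [381. 244.] [58.4 64.7] [ 0.6334 -0.0912  0.021 ]
crate lid (array([ 0.81672627, -0.11226234,  0.08958849]), np.float64(0.0018774047657256928))
crate lid (array([ 0.81550681, -0.04120811,  0.08683495]), np.float64(0.002984855210109143))
crate rim @.08 [0.73  0.036 0.08 ]
crate rim @.08 [ 0.728 -0.138  0.08 ]
crate rim @.08 [ 0.715 -0.216  0.08 ]
```

Call:
apply_moves:
  moves:
    - {"hand": 100, "tx": -0.015, "ty": 0.058, "tz": -0.015, "twist": 0}
    - {"hand": 100, "tx": -0.03, "ty": 0.115, "tz": -0.03, "twist": 0}
    - {"hand": 100, "tx": -0.045, "ty": 0.172, "tz": -0.045, "twist": 0}
    - {"hand": 100, "tx": -0.056, "ty": 0.23, "tz": -0.06, "twist": 0}
    - {"hand": 100, "tx": -0.056, "ty": 0.23, "tz": -0.06, "twist": 0}

```text
clock: 2.05
tcp_pos: [0.4126, 0.0331, 0.2983]
tool_rot: [-0.001, 0.705, 0.709, -0.0]
contact_force: [-0.6, -0.2, 0.8]
grip_width: 0.0879
grip_force: 0.0
```

Run:
```python
from h import *
w=shot("wrist","w3")
for k,(x,y),z,hw in (("T",(.414,.131),.12,40),("F",(.381,.279),.076,36)):
    # project expected position coarsely by inverting the fisheye numerically
    M=np.linalg.inv(w["cam_to_world"]);p=M[:3,:3]@np.array([x,y,z])+M[:3,3];p=p*[1,-1,-1];t=np.arctan2(np.hypot(*p[:2]),p[2]);u=w["K"][0,0]*t*p[:2]/np.hypot(*p[:2])+w["K"][:2,2]
    b=(int(max(u[0]-hw,0)),int(max(u[1]-hw,0)),2*hw,2*hw)
    q,bb=lid(w,b,90,24);print(k,u.round(),q.round(1),bb[0],np.round(bb[2][1],1),plane(w,q,z+.004).round(4))
o=robot.get_obs();print(o["clock"],o["tcp_pos"].round(4))
```

```text
T [318.  88.] [315.6  85.9] [10, 12, 56, 55, 2479] [55.8 56.3] [0.4115 0.1324 0.124 ]
F [291. -22.] [310.1  69.3] [37, 59, 35, 13, 370] [20.6 38.5] [0.4049 0.1569 0.08  ]
2.1 [0.4136 0.0313 0.2988]
```

View pics/w3.png

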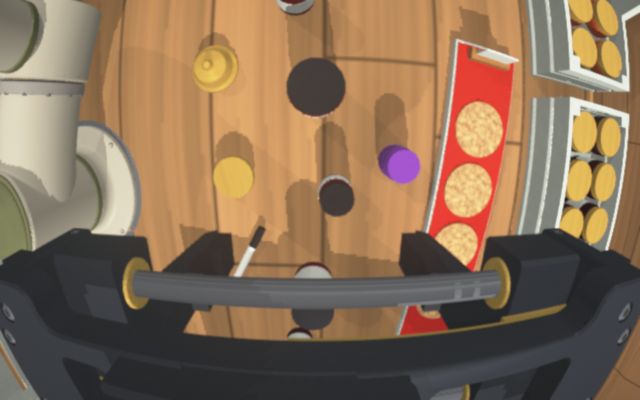

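T's lid is at (316,86), which puts the jar at about (0.412, 0.132). Purple is at (399,164), clear of it, and the dome at (215,68) is off to the side. Going to grasp T.

Call:
apply_moves:
  moves:
    - {"hand": 100, "tx": 0, "ty": 0.055, "tz": 0, "twist": 0}
    - {"hand": 100, "tx": -0.002, "ty": 0.1025, "tz": -0.03, "twist": 0}
    - {"hand": 100, "tx": -0.002, "ty": 0.1025, "tz": -0.08, "twist": 0}
    - {"hand": 100, "tx": -0.002, "ty": 0.1025, "tz": -0.12, "twist": 0}
    - {"hand": 100, "tx": -0.002, "ty": 0.1025, "tz": -0.12, "twist": 0}
  newtons: 30

```text
clock: 2.72
tcp_pos: [0.4118, 0.1315, 0.1773]
tool_rot: [-0.002, 0.708, 0.707, -0.002]
contact_force: [0.2, -0.2, 0.5]
grip_width: 0.0884
grip_force: 0.0
```

Call:
apply_moves:
  moves:
    - {"hand": 100, "tx": 0, "ty": 0, "tz": -0.05, "twist": 0}
    - {"hand": 100, "tx": 0, "ty": 0, "tz": -0.09, "twist": 0}
    - {"hand": 100, "tx": 0, "ty": 0, "tz": -0.11, "twist": 0}
    - {"hand": 100, "tx": 0, "ty": 0, "tz": -0.11, "twist": 0}
    - {"hand": 60, "tx": 0, "ty": 0, "tz": -0.11, "twist": 0}

```text
clock: 3.35
tcp_pos: [0.4134, 0.1322, 0.0703]
tool_rot: [0.001, 0.707, 0.707, 0.001]
contact_force: [0.9, 0.9, 0.4]
grip_width: 0.0801
grip_force: 0.0
```

Call:
apply_moves:
  moves:
    - {"hand": 50, "tx": 0, "ty": 0, "tz": 0, "twist": 0}
    - {"hand": 50, "tx": 0, "ty": 0, "tz": 0, "twist": 0}
    - {"hand": 50, "tx": 0, "ty": 0, "tz": 0, "twist": 0}
    - {"hand": 50, "tx": 0, "ty": 0, "tz": 0, "twist": 0}

```text
clock: 3.85
tcp_pos: [0.4121, 0.1325, 0.0695]
tool_rot: [0.0, 0.707, 0.707, 0.0]
contact_force: [-2.7, -0.3, 7.2]
grip_width: 0.0632
grip_force: 30.0
```

Call:
apply_moves:
  moves:
    - {"hand": 50, "tx": 0, "ty": 0, "tz": 0.015, "twist": 0}
    - {"hand": 50, "tx": 0, "ty": 0, "tz": 0.05, "twist": 0}
    - {"hand": 50, "tx": 0, "ty": 0, "tz": 0.09, "twist": 0}
    - {"hand": 50, "tx": 0, "ty": 0, "tz": 0.13, "twist": 0}
    - {"hand": 50, "tx": 0, "ty": 0, "tz": 0.16, "twist": 0}

```text
clock: 4.47
tcp_pos: [0.4116, 0.1325, 0.2302]
tool_rot: [0.0, 0.707, 0.707, 0.0]
contact_force: [0.3, -0.1, -5.3]
grip_width: 0.063
grip_force: 30.0
```

Call:
apply_moves:
  moves:
    - {"hand": 50, "tx": 0.015, "ty": -0.023, "tz": 0, "twist": 0}
    - {"hand": 50, "tx": 0.038, "ty": -0.058, "tz": 0, "twist": 0}
    - {"hand": 50, "tx": 0.063, "ty": -0.095, "tz": 0, "twist": 0}
    - {"hand": 50, "tx": 0.088, "ty": -0.133, "tz": 0, "twist": 0}
    - {"hand": 50, "tx": 0.113, "ty": -0.171, "tz": 0, "twist": 0}

```text
clock: 5.1
tcp_pos: [0.5252, -0.0396, 0.2283]
tool_rot: [-0.001, 0.707, 0.707, -0.0]
contact_force: [0.8, 0.2, -4.3]
grip_width: 0.0635
grip_force: 30.0
```

Call:
apply_moves:
  moves:
    - {"hand": 50, "tx": 0.025, "ty": -0.038, "tz": 0, "twist": 0}
    - {"hand": 50, "tx": 0.05, "ty": -0.075, "tz": 0, "twist": 0}
    - {"hand": 50, "tx": 0.075, "ty": -0.113, "tz": 0, "twist": 0}
    - {"hand": 50, "tx": 0.098, "ty": -0.148, "tz": 0, "twist": 0}
    - {"hand": 50, "tx": 0.098, "ty": -0.148, "tz": 0, "twist": 0}

```text
clock: 5.72
tcp_pos: [0.6233, -0.1888, 0.2268]
tool_rot: [-0.001, 0.708, 0.706, -0.001]
contact_force: [-0.6, 0.5, -5.4]
grip_width: 0.063
grip_force: 30.0
```

Run:
```python
from h import *
a=shot("scene")["color"];b=shot("side")["color"]
cv2.imwrite("pics/c1.png",np.hstack([a[60:320,180:480],b[60:340,180:480][:260]])[:,:,::-1])
o=robot.get_obs();print(o["clock"],o["tcp_pos"].round(4),o["grip_width"],o["contact_force"])
```

```text
5.825 [ 0.6225 -0.1863  0.2277] 0.06328032522188884 [ 0.20371247  0.30025005 -5.94143121]
```

View pics/c1.png

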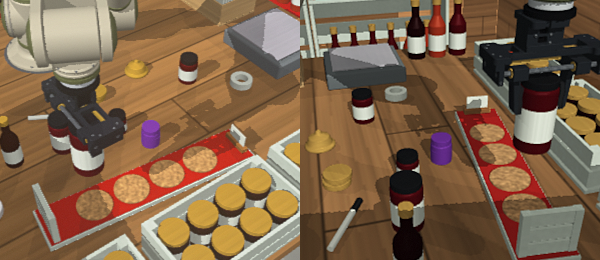

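Crop: T is held upright above the row, and the other jars, bottle and purple are undisturbed. Lowering gently.

Call:
apply_moves:
  moves:
    - {"hand": 50, "tx": 0, "ty": 0, "tz": -0.04, "twist": 0}
    - {"hand": 50, "tx": 0, "ty": 0, "tz": -0.08, "twist": 0}
    - {"hand": 50, "tx": 0, "ty": 0, "tz": -0.11, "twist": 0}
    - {"hand": 50, "tx": 0, "ty": 0, "tz": -0.125, "twist": 0}
    - {"hand": 50, "tx": 0, "ty": 0, "tz": -0.133, "twist": 0}

```text
clock: 6.45
tcp_pos: [0.623, -0.186, 0.0958]
tool_rot: [0.0, 0.707, 0.707, 0.0]
contact_force: [-0.2, 0.6, -4.5]
grip_width: 0.0629
grip_force: 30.0
```

Call:
apply_moves:
  moves:
    - {"hand": 50, "tx": 0, "ty": 0, "tz": -0.002, "twist": 0}
    - {"hand": 50, "tx": 0, "ty": 0, "tz": -0.004, "twist": 0}
    - {"hand": 50, "tx": 0, "ty": 0, "tz": -0.005, "twist": 0}
    - {"hand": 50, "tx": 0, "ty": 0, "tz": -0.006, "twist": 0}
    - {"hand": 50, "tx": 0, "ty": 0, "tz": -0.006, "twist": 0}

```text
clock: 7.08
tcp_pos: [0.6231, -0.1867, 0.0907]
tool_rot: [0.001, 0.707, 0.707, 0.0]
contact_force: [-2.9, 0.3, 1.9]
grip_width: 0.063
grip_force: 30.0
```

Contact is felt (+1.9 N up), so I'll release, rise and look.

Call:
apply_moves:
  moves:
    - {"hand": 95, "tx": 0, "ty": 0, "tz": 0, "twist": 0}
    - {"hand": 95, "tx": 0, "ty": 0, "tz": 0, "twist": 0}
    - {"hand": 95, "tx": 0, "ty": 0, "tz": 0, "twist": 0}
    - {"hand": 95, "tx": 0, "ty": 0, "tz": 0.03, "twist": 0}
    - {"hand": 95, "tx": 0, "ty": 0, "tz": 0.08, "twist": 0}

```text
clock: 7.7
tcp_pos: [0.6224, -0.1862, 0.1692]
tool_rot: [-0.002, 0.707, 0.707, -0.001]
contact_force: [-1.0, -0.5, 0.5]
grip_width: 0.0838
grip_force: 0.0
```

Call:
apply_moves:
  moves:
    - {"hand": 100, "tx": 0, "ty": 0, "tz": 0.06, "twist": 0}
    - {"hand": 100, "tx": -0.03, "ty": -0.015, "tz": 0.1, "twist": 0}
    - {"hand": 100, "tx": -0.07, "ty": -0.04, "tz": 0.13, "twist": 0}
    - {"hand": 100, "tx": -0.123, "ty": -0.0635, "tz": 0.16, "twist": 0}
    - {"hand": 100, "tx": -0.123, "ty": -0.0635, "tz": 0.16, "twist": 0}

```text
clock: 8.32
tcp_pos: [0.4983, -0.2514, 0.3326]
tool_rot: [0.003, 0.708, 0.706, 0.0]
contact_force: [0.4, -0.0, -1.2]
grip_width: 0.0879
grip_force: 0.0
```

```bash
cat >> h.py <<'E'
def proj(r,P):
    M=np.linalg.inv(r["cam_to_world"]);p=(M[:3,:3]@np.array(P)+M[:3,3])*[1,-1,-1]
    if r["n"]=="wrist":
        q=np.hypot(*p[:2]);t=np.arctan2(q,p[2]);return r["K"][0,0]*t*p[:2]/q+r["K"][:2,2]
    return r["K"][0,0]*p[:2]/p[2]+r["K"][:2,2]
def findlid(r,P,hw=36,th=90,dr=24):
    u=proj(r,P);x=int(max(u[0]-hw,0));y=int(max(u[1]-hw,0))
    q,b=lid(r,(x,y,2*hw,2*hw),th,dr);print(r["n"],u.round(),q.round(1),np.round(b[2][1],1),b[0][4],plane(r,q,P[2]).round(4));return q
def rounds(r):
    h,s,v=cv2.split(cv2.cvtColor(r["color"],cv2.COLOR_RGB2HSV))
    for q in blobs((h>8)&(h<22)&(s>60)&(v>120),600,6000):
        p=plane(r,q[2][0],.021)
        if .59<p[0]<.69: print("round",np.round(q[2][0],1),np.round(q[2][1],1),p.round(4))
E
python3 - <<'E'
from h import *
w=shot("wrist","w4")
findlid(w,(.4095,-.148,.102)); findlid(w,(.623,-.1865,.145))
rounds(w)
o=robot.get_obs();print(o["clock"],o["tcp_pos"].round(4))
E
```

```text
wrist [242.  89.] [242.1  91.3] [42.9 44.4] 1501 [ 0.4097 -0.1509  0.102 ]
wrist [427. 121.] [425.1 121.3] [49.2 51.2] 1984 [ 0.6204 -0.1865  0.145 ]
round [410.4   5.2] [44.  53.3] [ 0.6446 -0.0026  0.021 ]
round [405.4  60.2] [51.  55.7] [ 0.6337 -0.0944  0.021 ]
round [397.3 120.7] [51.5 55. ] [ 0.6213 -0.1879  0.021 ]Traceback (most recent call last):
  File "<stdin>", line 4, in <module>
  File "h.py", line 43, in rounds
    p=plane(r,q[2][0],.021)
              ~~~~^^^
TypeError: 'NoneType' object is not subscriptable
```

View pics/w4.png

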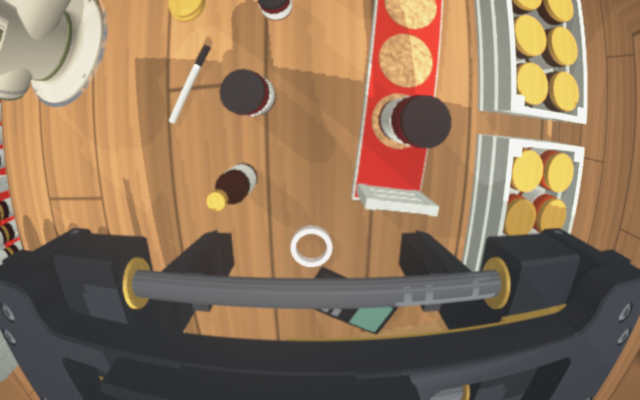

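T's lid (425,121) sits concentric over its round, within about 2 mm. A's lid is at (242,91), giving (0.4095, -0.1495). Grasping A next.

Call:
apply_moves:
  moves:
    - {"hand": 100, "tx": -0.045, "ty": 0.05, "tz": 0, "twist": 0}
    - {"hand": 100, "tx": -0.0905, "ty": 0.1005, "tz": -0.03, "twist": 0}
    - {"hand": 100, "tx": -0.0905, "ty": 0.1005, "tz": -0.08, "twist": 0}
    - {"hand": 100, "tx": -0.0905, "ty": 0.1005, "tz": -0.14, "twist": 0}
    - {"hand": 100, "tx": -0.0905, "ty": 0.1005, "tz": -0.17, "twist": 0}

```text
clock: 9.0
tcp_pos: [0.4089, -0.1479, 0.1566]
tool_rot: [-0.002, 0.707, 0.708, -0.0]
contact_force: [-0.1, 0.0, 1.3]
grip_width: 0.088
grip_force: 0.0
```

Call:
apply_moves:
  moves:
    - {"hand": 100, "tx": 0, "ty": 0, "tz": -0.04, "twist": 0}
    - {"hand": 100, "tx": 0, "ty": 0, "tz": -0.08, "twist": 0}
    - {"hand": 100, "tx": 0, "ty": 0, "tz": -0.109, "twist": 0}
    - {"hand": 100, "tx": 0, "ty": 0, "tz": -0.109, "twist": 0}
    - {"hand": 50, "tx": 0, "ty": 0, "tz": -0.109, "twist": 0}

```text
clock: 9.62
tcp_pos: [0.4101, -0.1494, 0.0512]
tool_rot: [0.0, 0.707, 0.707, 0.0]
contact_force: [-0.0, -0.6, 0.1]
grip_width: 0.0802
grip_force: 0.0
```

Call:
apply_moves:
  moves:
    - {"hand": 50, "tx": 0, "ty": 0, "tz": 0, "twist": 0}
    - {"hand": 50, "tx": 0, "ty": 0, "tz": 0, "twist": 0}
    - {"hand": 50, "tx": 0, "ty": 0, "tz": 0, "twist": 0}
    - {"hand": 50, "tx": 0, "ty": 0, "tz": 0, "twist": 0}

```text
clock: 10.12
tcp_pos: [0.4095, -0.1495, 0.0514]
tool_rot: [0.0, 0.707, 0.707, -0.0]
contact_force: [-2.3, 0.2, 6.1]
grip_width: 0.0594
grip_force: 30.0
```

Call:
apply_moves:
  moves:
    - {"hand": 50, "tx": 0, "ty": 0, "tz": 0.015, "twist": 0}
    - {"hand": 50, "tx": 0, "ty": 0, "tz": 0.05, "twist": 0}
    - {"hand": 50, "tx": 0, "ty": 0, "tz": 0.09, "twist": 0}
    - {"hand": 50, "tx": 0, "ty": 0, "tz": 0.14, "twist": 0}
    - {"hand": 50, "tx": 0, "ty": 0, "tz": 0.17, "twist": 0}

```text
clock: 10.75
tcp_pos: [0.4094, -0.1494, 0.2228]
tool_rot: [0.001, 0.707, 0.707, 0.0]
contact_force: [-0.0, 0.2, -4.9]
grip_width: 0.0594
grip_force: 30.0
```

Call:
apply_moves:
  moves:
    - {"hand": 50, "tx": 0.02, "ty": 0.005, "tz": 0, "twist": 0}
    - {"hand": 50, "tx": 0.06, "ty": 0.015, "tz": 0, "twist": 0}
    - {"hand": 50, "tx": 0.1, "ty": 0.025, "tz": 0, "twist": 0}
    - {"hand": 50, "tx": 0.14, "ty": 0.036, "tz": 0, "twist": 0}
    - {"hand": 50, "tx": 0.18, "ty": 0.047, "tz": 0, "twist": 0}

```text
clock: 11.38
tcp_pos: [0.5904, -0.1019, 0.2202]
tool_rot: [-0.001, 0.707, 0.707, -0.0]
contact_force: [1.4, -0.3, -2.6]
grip_width: 0.0592
grip_force: 30.0
```

Call:
apply_moves:
  moves:
    - {"hand": 50, "tx": 0.03, "ty": 0.007, "tz": 0, "twist": 0}
    - {"hand": 50, "tx": 0.044, "ty": 0.01, "tz": -0.02, "twist": 0}
    - {"hand": 50, "tx": 0.044, "ty": 0.01, "tz": -0.06, "twist": 0}
    - {"hand": 50, "tx": 0.044, "ty": 0.01, "tz": -0.1, "twist": 0}
    - {"hand": 50, "tx": 0.044, "ty": 0.01, "tz": -0.13, "twist": 0}

```text
clock: 12.0
tcp_pos: [0.6316, -0.0923, 0.0874]
tool_rot: [-0.002, 0.707, 0.707, -0.001]
contact_force: [-0.4, 0.3, -4.3]
grip_width: 0.0591
grip_force: 30.0
```

Call:
apply_moves:
  moves:
    - {"hand": 50, "tx": 0, "ty": 0, "tz": -0.01, "twist": 0}
    - {"hand": 50, "tx": 0, "ty": 0, "tz": -0.015, "twist": 0}
    - {"hand": 50, "tx": 0, "ty": 0, "tz": -0.018, "twist": 0}
    - {"hand": 50, "tx": 0, "ty": 0, "tz": -0.019, "twist": 0}
    - {"hand": 50, "tx": 0, "ty": 0, "tz": -0.019, "twist": 0}

```text
clock: 12.62
tcp_pos: [0.6338, -0.0926, 0.0725]
tool_rot: [0.001, 0.707, 0.707, 0.0]
contact_force: [0.2, -0.4, -0.9]
grip_width: 0.0592
grip_force: 30.0
```

Call:
apply_moves:
  moves:
    - {"hand": 50, "tx": 0, "ty": 0, "tz": -0.001, "twist": 0}
    - {"hand": 95, "tx": 0, "ty": 0, "tz": -0.001, "twist": 0}
    - {"hand": 95, "tx": 0, "ty": 0, "tz": -0.001, "twist": 0}
    - {"hand": 95, "tx": 0, "ty": 0, "tz": -0.001, "twist": 0}
    - {"hand": 95, "tx": 0, "ty": 0, "tz": 0.03, "twist": 0}

```text
clock: 13.25
tcp_pos: [0.6325, -0.0922, 0.1]
tool_rot: [-0.002, 0.707, 0.707, -0.001]
contact_force: [0.1, 0.4, 1.2]
grip_width: 0.0837
grip_force: 0.0
```

Call:
apply_moves:
  moves:
    - {"hand": 100, "tx": 0, "ty": 0, "tz": 0.06, "twist": 0}
    - {"hand": 100, "tx": 0, "ty": 0, "tz": 0.11, "twist": 0}
    - {"hand": 100, "tx": -0.03, "ty": 0.04, "tz": 0.14, "twist": 0}
    - {"hand": 100, "tx": -0.06, "ty": 0.08, "tz": 0.17, "twist": 0}
    - {"hand": 100, "tx": -0.1, "ty": 0.12, "tz": 0.2, "twist": 0}

```text
clock: 13.88
tcp_pos: [0.5335, 0.0276, 0.3019]
tool_rot: [0.0, 0.707, 0.707, 0.0]
contact_force: [0.9, 0.8, 0.0]
grip_width: 0.088
grip_force: 0.0
```

Call:
apply_moves:
  moves:
    - {"hand": 100, "tx": -0.038, "ty": 0.04, "tz": 0, "twist": 0}
    - {"hand": 100, "tx": -0.076, "ty": 0.08, "tz": 0, "twist": 0}
    - {"hand": 100, "tx": -0.1135, "ty": 0.1225, "tz": 0, "twist": 0}
    - {"hand": 100, "tx": -0.1135, "ty": 0.1225, "tz": 0, "twist": 0}
    - {"hand": 100, "tx": -0.1135, "ty": 0.1225, "tz": 0, "twist": 0}

```text
clock: 14.5
tcp_pos: [0.4214, 0.1488, 0.3012]
tool_rot: [0.0, 0.707, 0.707, 0.0]
contact_force: [0.7, 0.0, 1.1]
grip_width: 0.0881
grip_force: 0.0
```

```bash
sed -i 's/        p=plane(r,q\[2\]\[0\],.021)/        if q[2] is None: continue\n&/' h.py
python3 - <<'E'
from h import *
w=shot("wrist","w5");sc=shot("scene")
a=findlid(w,(.381,.279,.081)); 
b=findlid(sc,(.381,.279,.076),16); print(tri([ray(w,a),ray(sc,b)]))
findlid(sc,(.6335,-.0925,.119),20);findlid(sc,(.6228,-.1865,.141),24)
o=robot.get_obs();print(o["clock"],o["tcp_pos"].round(4))
cv2.imwrite("pics/c5.png",np.hstack([w["color"],cv2.resize(sc["color"][60:310,180:430],(400,400))])[::1,:,::-1][:, 200:960])
E
```

```text
wrist [281.  65.] [282.2  65.3] [39.9 40.9] 1296 [0.3821 0.2782 0.081 ]
scene [368. 118.] [368.8 118.3] [12.8 17.1] 175 [0.3809 0.2805 0.076 ]
(array([0.38193481, 0.27910169, 0.07723697]), np.float64(0.00030491371026568744))
scene [310. 220.] [310.1 220.5] [21.7 25.1] 438 [ 0.6333 -0.0933  0.119 ]
scene [270. 230.] [270.  229.7] [24.8 28.4] 560 [ 0.6216 -0.1863  0.141 ]
14.6 [0.4218 0.1483 0.3008]
```

View pics/c5.png

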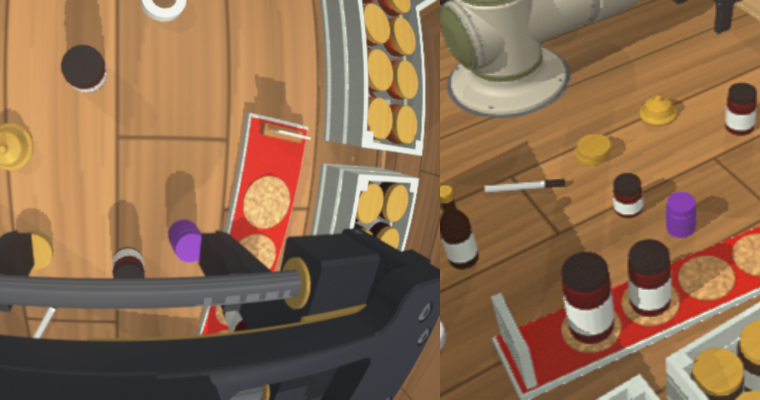

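Picture: T and A stand centred on the first two rounds, and F's lid is at wrist (282,65), giving (0.382, 0.2785). Nothing else has moved. Grasping F.

Call:
apply_moves:
  moves:
    - {"hand": 100, "tx": -0.015, "ty": 0.05, "tz": 0, "twist": 0}
    - {"hand": 100, "tx": -0.03, "ty": 0.1, "tz": -0.03, "twist": 0}
    - {"hand": 100, "tx": -0.038, "ty": 0.1285, "tz": -0.08, "twist": 0}
    - {"hand": 100, "tx": -0.038, "ty": 0.1285, "tz": -0.13, "twist": 0}
    - {"hand": 100, "tx": -0.038, "ty": 0.1285, "tz": -0.17, "twist": 0}

```text
clock: 15.22
tcp_pos: [0.3833, 0.2771, 0.1289]
tool_rot: [-0.0, 0.707, 0.707, -0.001]
contact_force: [0.7, -0.0, 0.5]
grip_width: 0.0881
grip_force: 0.0
```

Call:
apply_moves:
  moves:
    - {"hand": 100, "tx": 0, "ty": 0, "tz": -0.04, "twist": 0}
    - {"hand": 100, "tx": 0, "ty": 0, "tz": -0.08, "twist": 0}
    - {"hand": 100, "tx": 0, "ty": 0, "tz": -0.104, "twist": 0}
    - {"hand": 100, "tx": 0, "ty": 0, "tz": -0.104, "twist": 0}
    - {"hand": 45, "tx": 0, "ty": 0, "tz": -0.104, "twist": 0}

```text
clock: 15.85
tcp_pos: [0.3839, 0.2774, 0.0277]
tool_rot: [0.0, 0.707, 0.707, 0.001]
contact_force: [0.1, 0.4, -0.3]
grip_width: 0.0801
grip_force: 0.0
```

Call:
apply_moves:
  moves:
    - {"hand": 45, "tx": 0, "ty": 0, "tz": 0, "twist": 0}
    - {"hand": 45, "tx": 0, "ty": 0, "tz": 0, "twist": 0}
    - {"hand": 45, "tx": 0, "ty": 0, "tz": 0, "twist": 0}
    - {"hand": 45, "tx": 0, "ty": 0, "tz": 0, "twist": 0}
    - {"hand": 45, "tx": 0, "ty": 0, "tz": 0, "twist": 0}

```text
clock: 16.48
tcp_pos: [0.3829, 0.2776, 0.0275]
tool_rot: [0.0, 0.707, 0.707, 0.0]
contact_force: [-1.1, -0.8, 5.9]
grip_width: 0.0534
grip_force: 30.0
```

Call:
apply_moves:
  moves:
    - {"hand": 45, "tx": 0, "ty": 0, "tz": 0.015, "twist": 0}
    - {"hand": 45, "tx": 0, "ty": 0, "tz": 0.05, "twist": 0}
    - {"hand": 45, "tx": 0, "ty": 0, "tz": 0.09, "twist": 0}
    - {"hand": 45, "tx": 0, "ty": 0, "tz": 0.14, "twist": 0}
    - {"hand": 45, "tx": 0, "ty": 0, "tz": 0.17, "twist": 0}

```text
clock: 17.1
tcp_pos: [0.3831, 0.2776, 0.1991]
tool_rot: [0.0, 0.707, 0.707, 0.001]
contact_force: [1.2, 0.1, -2.4]
grip_width: 0.053
grip_force: 30.0
```

Call:
apply_moves:
  moves:
    - {"hand": 45, "tx": 0.015, "ty": -0.015, "tz": 0, "twist": 0}
    - {"hand": 45, "tx": 0.04, "ty": -0.042, "tz": 0, "twist": 0}
    - {"hand": 45, "tx": 0.07, "ty": -0.074, "tz": 0, "twist": 0}
    - {"hand": 45, "tx": 0.1, "ty": -0.106, "tz": 0, "twist": 0}
    - {"hand": 45, "tx": 0.13, "ty": -0.138, "tz": 0, "twist": 0}

```text
clock: 17.73
tcp_pos: [0.5136, 0.1384, 0.1967]
tool_rot: [-0.0, 0.707, 0.707, -0.0]
contact_force: [-0.0, 0.5, -1.8]
grip_width: 0.0531
grip_force: 30.0
```

Call:
apply_moves:
  moves:
    - {"hand": 45, "tx": 0.03, "ty": -0.032, "tz": 0, "twist": 0}
    - {"hand": 45, "tx": 0.06, "ty": -0.064, "tz": 0, "twist": 0}
    - {"hand": 45, "tx": 0.09, "ty": -0.096, "tz": 0, "twist": 0}
    - {"hand": 45, "tx": 0.115, "ty": -0.122, "tz": 0, "twist": 0}
    - {"hand": 45, "tx": 0.1315, "ty": -0.1395, "tz": 0, "twist": 0}

```text
clock: 18.35
tcp_pos: [0.6451, -0.0013, 0.1961]
tool_rot: [-0.001, 0.707, 0.707, -0.0]
contact_force: [-0.7, -0.3, -2.0]
grip_width: 0.053
grip_force: 30.0
```

Call:
apply_moves:
  moves:
    - {"hand": 45, "tx": 0, "ty": 0, "tz": -0.03, "twist": 0}
    - {"hand": 45, "tx": 0, "ty": 0, "tz": -0.07, "twist": 0}
    - {"hand": 45, "tx": 0, "ty": 0, "tz": -0.105, "twist": 0}
    - {"hand": 45, "tx": 0, "ty": 0, "tz": -0.13, "twist": 0}
    - {"hand": 45, "tx": 0, "ty": 0, "tz": -0.14, "twist": 0}

```text
clock: 18.98
tcp_pos: [0.6437, 0.0002, 0.0552]
tool_rot: [-0.001, 0.707, 0.707, -0.001]
contact_force: [-0.2, 0.2, -1.5]
grip_width: 0.0528
grip_force: 30.0
```

Call:
apply_moves:
  moves:
    - {"hand": 45, "tx": 0, "ty": 0, "tz": -0.004, "twist": 0}
    - {"hand": 45, "tx": 0, "ty": 0, "tz": -0.007, "twist": 0}
    - {"hand": 45, "tx": 0, "ty": 0, "tz": -0.009, "twist": 0}
    - {"hand": 45, "tx": 0, "ty": 0, "tz": -0.009, "twist": 0}

```text
clock: 19.48
tcp_pos: [0.6447, -0.0, 0.0485]
tool_rot: [0.0, 0.707, 0.707, 0.0]
contact_force: [0.2, 0.3, 0.3]
grip_width: 0.0528
grip_force: 30.0
```

F is down, with its weight off the gripper. Releasing, then going for S.

Call:
apply_moves:
  moves:
    - {"hand": 90, "tx": 0, "ty": 0, "tz": -0.001, "twist": 0}
    - {"hand": 90, "tx": 0, "ty": 0, "tz": -0.001, "twist": 0}
    - {"hand": 90, "tx": 0, "ty": 0, "tz": -0.001, "twist": 0}
    - {"hand": 90, "tx": 0, "ty": 0, "tz": 0.03, "twist": 0}
    - {"hand": 90, "tx": 0, "ty": 0, "tz": 0.08, "twist": 0}

```text
clock: 20.1
tcp_pos: [0.6437, 0.0001, 0.1276]
tool_rot: [-0.001, 0.707, 0.707, -0.001]
contact_force: [0.7, -0.0, 0.4]
grip_width: 0.0795
grip_force: 0.0
```

Call:
apply_moves:
  moves:
    - {"hand": 82, "tx": 0, "ty": 0, "tz": 0.05, "twist": 0}
    - {"hand": 82, "tx": -0.05, "ty": 0, "tz": 0.07, "twist": 0}
    - {"hand": 82, "tx": -0.1, "ty": -0.002, "tz": 0.07, "twist": 0}
    - {"hand": 82, "tx": -0.15, "ty": -0.0047, "tz": 0.07, "twist": 0}
    - {"hand": 82, "tx": -0.2042, "ty": -0.0047, "tz": 0.06, "twist": 0}

```text
clock: 20.72
tcp_pos: [0.439, -0.0048, 0.1885]
tool_rot: [0.001, 0.707, 0.707, 0.0]
contact_force: [0.2, -0.1, -0.1]
grip_width: 0.0726
grip_force: 0.0
```

Call:
apply_moves:
  moves:
    - {"hand": 82, "tx": 0, "ty": 0, "tz": -0.02, "twist": 0}
    - {"hand": 82, "tx": 0, "ty": 0, "tz": -0.07, "twist": 0}
    - {"hand": 82, "tx": 0, "ty": 0, "tz": -0.09, "twist": 0}
    - {"hand": 82, "tx": 0, "ty": 0, "tz": -0.09, "twist": 0}

```text
clock: 21.22
tcp_pos: [0.4397, -0.0045, 0.0973]
tool_rot: [-0.001, 0.707, 0.707, -0.001]
contact_force: [-1.1, -0.1, -0.9]
grip_width: 0.0721
grip_force: 0.0
```

Run:
```python
from h import *
a=shot("scene")["color"];b=shot("side")["color"]
cv2.imwrite("pics/c6.png",cv2.resize(np.hstack([a[80:300,200:440],b[120:340,220:460]]),None,fx=1.6,fy=1.6)[:,:,::-1])
o=robot.get_obs();print(o["clock"],o["tcp_pos"].round(4),o["grip_width"])
```

```text
21.325 [ 0.4407 -0.0048  0.0988] 0.07223846084615176
```

View pics/c6.png

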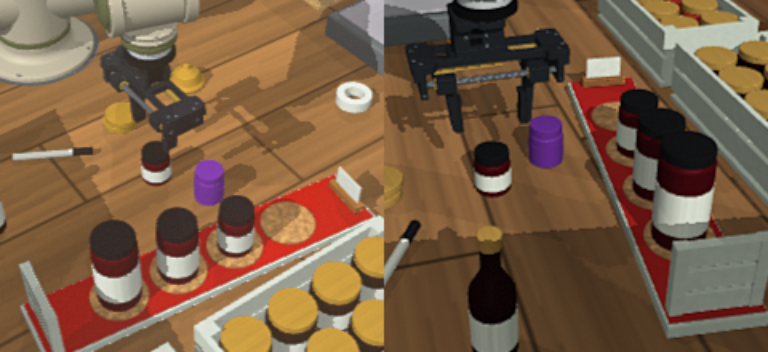

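Crop: T, A and F stand on their rounds, S is centred between the fingers and purple is clear of the right finger. Descending and grasping S.

Call:
apply_moves:
  moves:
    - {"hand": 82, "tx": 0, "ty": 0, "tz": -0.03, "twist": 0}
    - {"hand": 82, "tx": 0, "ty": 0, "tz": -0.06, "twist": 0}
    - {"hand": 82, "tx": 0, "ty": 0, "tz": -0.08, "twist": 0}
    - {"hand": 82, "tx": 0, "ty": 0, "tz": -0.086, "twist": 0}
    - {"hand": 82, "tx": 0, "ty": 0, "tz": -0.086, "twist": 0}

```text
clock: 21.95
tcp_pos: [0.4408, -0.0048, 0.0127]
tool_rot: [0.001, 0.707, 0.707, 0.0]
contact_force: [-0.1, -0.1, 0.3]
grip_width: 0.0724
grip_force: 0.0
```

Call:
apply_moves:
  moves:
    - {"hand": 40, "tx": 0, "ty": 0, "tz": 0, "twist": 0}
    - {"hand": 40, "tx": 0, "ty": 0, "tz": 0, "twist": 0}
    - {"hand": 40, "tx": 0, "ty": 0, "tz": 0, "twist": 0}
    - {"hand": 40, "tx": 0, "ty": 0, "tz": 0, "twist": 0}
    - {"hand": 40, "tx": 0, "ty": 0, "tz": 0, "twist": 0}

```text
clock: 22.58
tcp_pos: [0.4404, -0.0047, 0.0124]
tool_rot: [0.0, 0.707, 0.707, 0.0]
contact_force: [-0.4, 0.1, 5.2]
grip_width: 0.0471
grip_force: 30.0
```

Call:
apply_moves:
  moves:
    - {"hand": 40, "tx": 0, "ty": 0, "tz": 0.015, "twist": 0}
    - {"hand": 40, "tx": 0, "ty": 0, "tz": 0.05, "twist": 0}
    - {"hand": 40, "tx": 0, "ty": 0, "tz": 0.09, "twist": 0}
    - {"hand": 40, "tx": 0, "ty": 0, "tz": 0.14, "twist": 0}
    - {"hand": 40, "tx": 0, "ty": 0, "tz": 0.17, "twist": 0}

```text
clock: 23.2
tcp_pos: [0.4404, -0.0046, 0.1842]
tool_rot: [0.001, 0.707, 0.707, 0.001]
contact_force: [-0.1, -0.2, -1.0]
grip_width: 0.0472
grip_force: 30.0
```

Call:
apply_moves:
  moves:
    - {"hand": 40, "tx": 0.015, "ty": 0.01, "tz": 0, "twist": 0}
    - {"hand": 40, "tx": 0.05, "ty": 0.03, "tz": 0, "twist": 0}
    - {"hand": 40, "tx": 0.09, "ty": 0.05, "tz": 0, "twist": 0}
    - {"hand": 40, "tx": 0.13, "ty": 0.07, "tz": 0, "twist": 0}
    - {"hand": 40, "tx": 0.17, "ty": 0.085, "tz": 0, "twist": 0}

```text
clock: 23.82
tcp_pos: [0.6115, 0.0821, 0.1795]
tool_rot: [-0.001, 0.707, 0.707, -0.001]
contact_force: [0.2, 0.3, -0.2]
grip_width: 0.0473
grip_force: 30.0
```

Call:
apply_moves:
  moves:
    - {"hand": 40, "tx": 0.03, "ty": 0.01, "tz": 0, "twist": 0}
    - {"hand": 40, "tx": 0.045, "ty": 0.014, "tz": 0, "twist": 0}
    - {"hand": 40, "tx": 0.045, "ty": 0.014, "tz": -0.04, "twist": 0}
    - {"hand": 40, "tx": 0.045, "ty": 0.014, "tz": -0.08, "twist": 0}
    - {"hand": 40, "tx": 0.045, "ty": 0.014, "tz": -0.12, "twist": 0}

```text
clock: 24.45
tcp_pos: [0.6547, 0.0953, 0.0581]
tool_rot: [-0.001, 0.707, 0.707, -0.001]
contact_force: [0.0, 0.3, -1.9]
grip_width: 0.0473
grip_force: 30.0
```

Call:
apply_moves:
  moves:
    - {"hand": 40, "tx": 0, "ty": 0, "tz": -0.015, "twist": 0}
    - {"hand": 40, "tx": 0, "ty": 0, "tz": -0.022, "twist": 0}
    - {"hand": 40, "tx": 0, "ty": 0, "tz": -0.026, "twist": 0}
    - {"hand": 40, "tx": 0, "ty": 0, "tz": -0.029, "twist": 0}
    - {"hand": 40, "tx": 0, "ty": 0, "tz": -0.029, "twist": 0}

```text
clock: 25.08
tcp_pos: [0.6555, 0.0943, 0.0337]
tool_rot: [0.0, 0.707, 0.707, 0.0]
contact_force: [0.3, 0.3, -1.3]
grip_width: 0.0477
grip_force: 30.0
```

Call:
apply_moves:
  moves:
    - {"hand": 40, "tx": 0, "ty": 0, "tz": -0.0005, "twist": 0}
    - {"hand": 40, "tx": 0, "ty": 0, "tz": -0.001, "twist": 0}
    - {"hand": 40, "tx": 0, "ty": 0, "tz": -0.001, "twist": 0}

```text
clock: 25.45
tcp_pos: [0.6556, 0.0943, 0.0335]
tool_rot: [0.001, 0.707, 0.707, 0.0]
contact_force: [-2.8, 0.4, 7.1]
grip_width: 0.0471
grip_force: 30.0
```

Contact is confirmed (+7 N). Releasing and retreating to a viewing pose.

Call:
apply_moves:
  moves:
    - {"hand": 82, "tx": 0, "ty": 0, "tz": 0, "twist": 0}
    - {"hand": 82, "tx": 0, "ty": 0, "tz": 0, "twist": 0}
    - {"hand": 82, "tx": 0, "ty": 0, "tz": 0, "twist": 0}
    - {"hand": 82, "tx": 0, "ty": 0, "tz": 0.03, "twist": 0}
    - {"hand": 82, "tx": 0, "ty": 0, "tz": 0.08, "twist": 0}

```text
clock: 26.08
tcp_pos: [0.6544, 0.0943, 0.1113]
tool_rot: [-0.001, 0.707, 0.707, -0.001]
contact_force: [1.0, -0.2, 0.3]
grip_width: 0.0722
grip_force: 0.0
```

Call:
apply_moves:
  moves:
    - {"hand": 82, "tx": 0, "ty": 0, "tz": 0.06, "twist": 0}
    - {"hand": 82, "tx": -0.02, "ty": -0.05, "tz": 0.1, "twist": 0}
    - {"hand": 82, "tx": -0.05, "ty": -0.1, "tz": 0.14, "twist": 0}
    - {"hand": 82, "tx": -0.08, "ty": -0.15, "tz": 0.19, "twist": 0}
    - {"hand": 82, "tx": -0.11, "ty": -0.2, "tz": 0.23, "twist": 0}

```text
clock: 26.7
tcp_pos: [0.5589, -0.0824, 0.3228]
tool_rot: [0.0, 0.707, 0.707, 0.0]
contact_force: [0.6, -1.4, -0.0]
grip_width: 0.0724
grip_force: 0.0
```

Call:
apply_moves:
  moves:
    - {"hand": 82, "tx": 0, "ty": -0.05, "tz": 0, "twist": 0}
    - {"hand": 82, "tx": 0, "ty": -0.1, "tz": 0, "twist": 0}
    - {"hand": 82, "tx": 0, "ty": -0.12, "tz": 0, "twist": 0}
    - {"hand": 82, "tx": 0, "ty": -0.12, "tz": 0, "twist": 0}
    - {"hand": 82, "tx": 0, "ty": -0.12, "tz": 0, "twist": 0}

```text
clock: 27.32
tcp_pos: [0.5601, -0.1998, 0.3215]
tool_rot: [-0.0, 0.707, 0.708, 0.0]
contact_force: [0.1, -0.5, 1.1]
grip_width: 0.072
grip_force: 0.0
```

Run:
```python
from h import *
w=shot("wrist");sc=shot("scene")
for x,y,z in ((.623,-.1865,.145),(.6335,-.0925,.123),(.6445,.001,.101),(.6555,.0945,.079)):
    for r,dz in ((w,0),(sc,-.004)):
        try: findlid(r,(x,y,z+dz),22)
        except Exception as e: print(r["n"],"miss")
a=sc["color"][80:310,150:450];b=w["color"][0:230,180:560]
cv2.imwrite("pics/fin.png",np.hstack([a,b])[:,:,::-1])
o=robot.get_obs();print(o["clock"],o["tcp_pos"].round(4))
```

```text
wrist [375. 169.] [373.7 167.5] [53.  53.7] 1859 [ 0.6216 -0.1854  0.145 ]
scene [270. 230.] [270.2 229.8] [24.6 28.3] 554 [ 0.622  -0.1861  0.141 ]
wrist [382.  83.] [381.3  84.2] [46.2 47.5] 1630 [ 0.6325 -0.0941  0.123 ]
scene [310. 220.] [310.1 220.6] [21.8 25.1] 439 [ 0.6334 -0.0934  0.119 ]
wrist [386.  12.] [385.5  13. ] [36.  39.4] 1031 [ 6.434e-01 -3.000e-04  1.010e-01]
scene [347. 212.] [347.4 211.4] [18.3 22.2] 314 [0.6438 0.0021 0.097 ]
wrist [388. -42.] [385.5  13. ] [36.  39.4] 1031 [0.6484 0.0077 0.079 ]
scene [381. 204.] [381.1 203.7] [15.8 18.1] 230 [0.6555 0.0949 0.075 ]
27.425 [ 0.5601 -0.1997  0.3217]
```

View pics/fin.png

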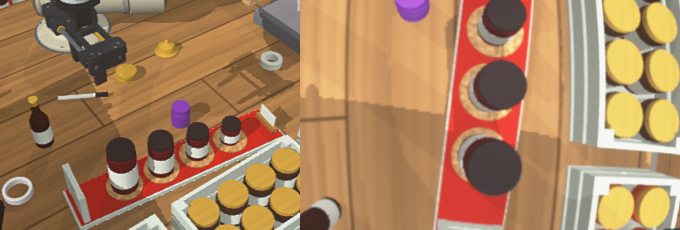

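The final picture shows all four jars upright on their rounds, within about 2 mm of centre and in falling height away from the panel. The bottle and purple jar are untouched, so I'm handing in.

```bash
python3 -c "
from plant import robot
print(robot.finish_job())"
```

```text
the job is handed in; nothing more can be done
None
```

The job is handed in at about 27 s: all four jars stand upright within about 2 mm of the middle of their cork rounds, tallest next to the white panel down to the shortest, with the bottle and the purple look-alike untouched; no verdict was returned.

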